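# Clip the well slide onto the microscope stage

## Robot

A 7-joint arm with a two-finger parallel gripper is mounted at the origin on the work surface. World frame = base frame: x ahead of the robot, y to its left, z up, the work surface at z = 0. Lengths are in m, angles in rad, forces in N, time in s.
With the tool pointing down it reaches from about 0.35 to 0.9 m from the base axis. Payload 7.2 kg.
Tool frame: the origin (TCP) lies on the centre line of the jaws, within the pads' length; the fingertips stand 17 mm ahead of it and the grasp point (between the pads) lies 2 mm behind it; z points along the fingers, y is the line along which they close (so a half turn about z gives the same grasp; the last joint's range is limited). The gripper opens to 88 mm and grips with 3 to 60 N. Pads are 20 mm wide; open, the fingers measure 115 mm over their backs; the gripper's body (75 mm by 178 mm) begins 61 mm behind the grasp point.
Start: joints at [-1.207, 0.411, -0.013, 1.596, 0.006, 1.134, -0.082], TCP at [0.262, 0.568, 0.24] pointing down, gripper open.
Joint ranges: [-2.95, 2.95], [-0.29, 1.99], [-1.47, 1.44], [0.14, 2.54], [-1.03, 4.17], [0.13, 1.85], [-2.86, 2.86]. Speed limits (rad/s): [2.39, 2.39, 3.01, 3.01, 3.14, 3.14, 3.14].

## Interface

Orientations are given as a unit quaternion [w, x, y, z].
In Python, from rig import * gives the robot as it stands.
- The arm moves only by the tool step_arm, never from a script. Its argument "series" is a list of rows, each a list of 2 entries, a list of its own where there are three numbers: the shift along the tool's x, y, z in mm, then the turn about the tool's z in rad. In form: [[[tx, ty, tz], twist], ...]. A call has 1 to 8 rows; each row is the pose to reach, as a shift and turn from the pose commanded when the call began, along the tool's axes at that moment; what a row does not reach only later rows make up. A row lasts 1/8 s, in which the tool goes at most 62.5 mm and 10.7 degrees, less where a joint would pass 70% of its speed; a pose out of reach is approached as far as the arm can. A call with a gripper value outside its range is refused whole. "hand" is the finger opening in mm, from 0 to 87.8, set as the call begins (left out, the last holds). The fingers move at their own pace and stop on an object; the grip force is fixed at half the most. Time passes only in rows, so rows that repeat a pose let the fingers close. It gives the time, the measured TCP pose, the force, the opening and the grip force at its end, in the units of the state.
- observe(): the state, without advancing time (a new reading comes with each control period).
- camera(name): name is "scene" or "top" or "wrist"; returns the picture (420x560x3 uint8, red, green, blue); there is no depth.
- camera_info(name): a dict with "fx", "fy", "cx", "cy" (pixels), "rvec" (rotation vector, rad) and "tvec" (3), from world to camera coordinates, as OpenCV has them; the wrist camera has in their place "T_tool_cam" (4x4, takes a point from camera to tool coordinates, whose origin is the TCP and whose axes are the flange's). Camera axes: x right, y down, z forward; pixel columns grow to the right and rows downward; lengths in m; the calibration is good to about 2 mm. The wrist camera is an equidistant fisheye: a pixel r from the principal point sees the ray r / f radians off the axis. A picture is of the moment at which its call begins: read the wrist's pose just before it. camera_info takes no time and is no camera call.
- job_done(): hands the job in; it is judged then, once.
The state is a dict: "time_s": time; "joint_pos": joint angles; "qvel": joint speeds; "joint_efforts": joint torques, N m; "ee_pos": TCP position; "tool_rot": TCP orientation; "contact_force": force on the tool from outside, world axes, zero at the start; "ft_torque": the same for the moment, N m; "grip_width": finger opening in m; "finger_force": force on a finger pad.
Only numpy, scipy, OpenCV 4.12 (cv2) and the standard library are available. Lean on these libraries where they do the work, as an engineer would, in place of code of your own. Each camera call takes 0.05 s, during which the arm holds its last target. There are 200 camera calls.

## Task

A thick glass well slide lies across the middle of the lit microscope stage, with both stage clips swung out of its way. With a fingertip, push each clip's arm round until its foot lies over the slide's glass, the left clip on the left end and the right clip on the right end, with neither foot over the cover glass in the middle. Push only, without gripping or lifting anything; do not shift the slide, and leave everything else where it stands.

Things in the scene. Friction and masses are not known exactly. Their poses are not given: they have to be found in the camera images.
- light_base: Light base of a stereo microscope, fixed to the bench: white housing 240 (its x) x 270 (its y) x 50 mm high, flat black stage plate on top with a flush round frosted window, 94 mm across, in its middle. Origin: centre of the underside; the stage surface is 50 mm above it. x axis away from the robot (within 0.3 rad), y to the robot's left. Nothing on it is over 24 mm above the stage.
- slide: Slide to be clipped: loose greenish glass block 32 (its x) x 76 (its y) x 6 mm high, 27 to 53 g, flat on the stage near the window's middle, long axis along the base's y axis within 0.12 rad. A square cover glass, 22 x 22 mm, is fixed on its middle, leaving 27 mm of bare glass at each end. Origin: centre of the underside; its y axis points to its left end.
- clip_left (a joint): Angle of the left clip about its upright pivot, rad. 0: arm along the base's +y (straight out left); growing swings it towards the robot (base -x, at 1.57), then inward; foot over the slide's left end at about 2.1 to 2.4. Stops at -0.3 and 2.9; starts at 0 to 0.8. No return spring: friction of 0.05 N m holds it where it is left (1 to 2 N at the fingertip).
- clip_right (a joint): The same for the right clip, mirrored: 0 is along the base's -y axis (straight out right); growing swings it towards the robot and then inward, foot over the slide's right end at about 2.1 to 2.4. Same stops, starts and friction.
- clip_left_pivot (a point): Pivot of the left clip, on its axis at the stage surface, 48 mm behind (+x) and 62 mm left of the base's middle; a black screw head 13 mm across, 19 mm high, marks it. From it runs the arm: a straight flat steel strip 8 mm wide, underside 10 and top 13 mm above the stage (4 mm above the slide). A fingertip beside it with its end 2 to 9 mm above the stage pushes its edge.
- clip_right_pivot (a point): The same point of the right clip, 48 mm behind and 62 mm to the right of the base's middle; same arm.
- clip_left_foot (a point): Foot of the left clip: the bend near the arm's end that bears on the slide, 60 mm from the pivot axis along the arm's middle line, 6.5 mm above the stage. Beyond it an upturned end, 8 mm wide, reaches 67 mm from the axis and 24 mm above the stage.
- clip_right_foot (a point): Foot of the right clip, likewise.
- next_slide: A second well slide without cover glass, 32 x 76 x 6 mm, loose, waiting on the right front of the stage plate: leave it. Origin: centre of the underside.
- dish: Small culture dish with lid, 38 mm across, 11 mm high, loose on the left front of the stage plate: leave it. Origin: centre of the underside.
- flask: Culture flask with an orange cap, lying on the bench left of the base, 96 x 50 x 25 mm, loose. Origin: underside, about the middle.
- wash_bottle: White wash bottle with a red cap and bent spout, 64 mm across, 185 mm high, loose, on the bench at the left. Origin: centre of the underside.
- forceps: Steel forceps, 120 mm long, 6 mm high, lying on the bench right of the base, loose. Origin: underside, about the middle.
- stage_disc: Black stage disc, 94 mm across, 5 mm thick, lying on the bench at the right, loose. Origin: centre of the underside.
Not all that is in view belongs to the job. Leave any blue or green look-alike of the slide alone.

How it is judged:
At the end, for the whole second after the job is handed in: Both clips rest with their feet over the bare glass of their own end of the slide: along the slide 14 to 35.5 mm from its middle (cover glass edge at 11, end at 38), across it within 14.5 mm of its centre line; clips at rest, and the slide within 6 mm of where it started (y of clip_left_foot in the frame of slide between 0.014 and 0.0355 m and x of clip_left_foot in the frame of slide between -0.0145 and 0.0145 m and velocity of joint clip_left between -0.05 and 0.05 rad/s and y of clip_right_foot in the frame of slide between -0.0355 and -0.014 m and x of clip_right_foot in the frame of slide between -0.0145 and 0.0145 m and velocity of joint clip_right between -0.05 and 0.05 rad/s and distance of slide from where it was at the start of the episode below 0.006 m and linear speed of slide below 0.01 m/s); the robot touches nothing.
It fails at once if the slide is shifted or lifted (more than 8 mm) (distance of slide from where it was at the start of the episode above 0.008 m).
It fails at once if a clip is pinched between the fingers (((contact force between the fingers and clip_left_c1 above 0.7 N or contact force between the fingers and clip_left_c4 above 0.7 N) and (contact force between the fingers and clip_left_c2 above 0.7 N or contact force between the fingers and clip_left_c5 above 0.7 N)) or ((contact force between the fingers and clip_right_c1 above 0.7 N or contact force between the fingers and clip_right_c4 above 0.7 N) and (contact force between the fingers and clip_right_c2 above 0.7 N or contact force between the fingers and clip_right_c5 above 0.7 N))).
It fails at once if a bystander is moved by more than 20 mm or lifted (distance of any of next_slide, dish, flask, wash_bottle, forceps, stage_disc from where it was at the start of the episode above 0.02 m).
It also fails if it takes over 48 s, if anything falls off the work surface, if the arm or the gripper's body presses on something with over 40 N, if the wrist force passes 120 N, or if a joint passes its speed limit or range.

## Working session

There is one attempt and no reset: what is moved stays moved. The work goes in short steps, Python scripts to look and compute and a tool call to move; the robot and the scene stay as the last step left them, time stands still between calls to the robot, and variables do not carry over. Pictures are saved under pics/ and viewed, at most 10 in all, crops included, and the job is handed in when it is done.

Besides the shell and the picture viewer there is one more tool, called by a JSON object that holds its "name" and its "arguments". step_arm: Moves the arm, as the interface text tells. Its arguments: {"type":"object","properties":{"series":{"type":"array","items":{"type":"array"}},"hand":{"type":"number"}},"required":["series"]}

```bash
mkdir -p pics; python3 - <<'E'
from rig import *
import cv2
s=observe();print(s)
for n in("scene","top"):
    print(camera_info(n)); cv2.imwrite(f"pics/{n}0.png",camera(n)[:,:,::-1])
print(camera_info("wrist"))
E
```

```text
{'time_s': 0.0, 'joint_pos': array([-1.20721587,  0.41185819, -0.01273499,  1.5970399 ,  0.00558776,
        1.13432812, -0.08217126]), 'qvel': array([-8.84801906e-04,  4.11340218e-05, -1.39854707e-04, -2.25024403e-03,
       -4.79483509e-04,  9.30996518e-04, -8.02042438e-04]), 'joint_efforts': array([-1.23676466e-03, -5.87937748e+01,  6.41910285e-01, -2.91079402e+01,
       -5.36114385e-02,  1.78478204e-02,  1.26572781e-04]), 'ee_pos': array([0.26137244, 0.56718464, 0.23883663]), 'tool_rot': array([-1.25177809e-04,  2.14183198e-01,  9.76793181e-01, -7.89218861e-04]), 'contact_force': array([0.70367339, 0.12922349, 0.16558543]), 'ft_torque': array([-0.0337117 , -0.00904479, -0.02959495]), 'finger_force': 0.0, 'grip_width': 0.08805133816216223}
{'fx': 443.1549576911475, 'fy': 443.1549576911475, 'cx': 279.4784668125943, 'cy': 211.9161731461828, 'rvec': array([ 1.34230095,  2.44917473, -0.72481765]), 'tvec': array([ 0.24102994, -0.34322958,  1.6156658 ])}
{'fx': 397.9276304863731, 'fy': 397.9276304863731, 'cx': 279.11363242429456, 'cy': 211.4128701700651, 'rvec': array([ 2.1904674 , -2.16700104,  0.03546731]), 'tvec': array([0.03551837, 0.49569659, 0.96497678])}
{'fx': 325.19226210127806, 'fy': 325.19226210127806, 'cx': 280.1086894583616, 'cy': 203.48848265584823, 'T_tool_cam': array([[ 5.11638639e-04, -9.53922214e-01, -3.00053574e-01,
         8.43374107e-02],
       [ 9.99999812e-01,  5.89299849e-04, -1.68328852e-04,
        -2.66292332e-04],
       [ 3.37394157e-04, -3.00053432e-01,  9.53922337e-01,
        -1.45190450e-01],
       [ 0.00000000e+00,  0.00000000e+00,  0.00000000e+00,
         1.00000000e+00]])}
```

View pics/top0.png

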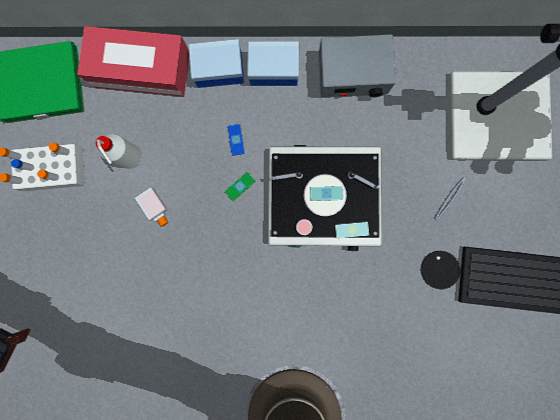

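View pics/scene0.png

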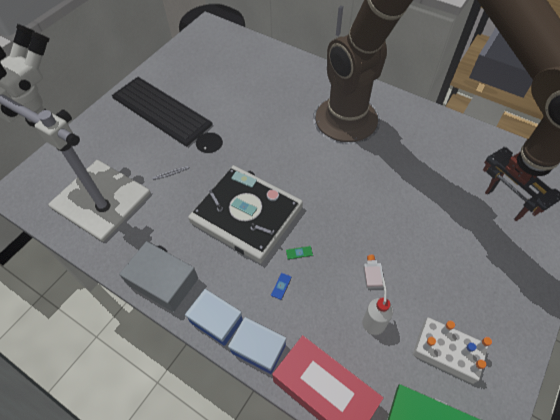

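The top view shows the base centred near (325,195). The slide with its cover is on the window at (325,193). The left pivot is at (299,175) with its arm out to (272,178), and the right pivot is at (352,175) with its arm out to (378,187). The dish is at (304,227) and next_slide at (352,230). The blue (236,140) and green (240,186) look-alikes on the bench are not the target. The slide on the window is, because it is greenish glass on the stage. I'll confirm that in an enlarged crop with measurements.

```bash
cat > h.py <<'E'
from rig import *
import cv2, numpy as np
from scipy.spatial.transform import Rotation as R
def ray(n,uv,z):
    c=camera_info(n);Rm=cv2.Rodrigues(c["rvec"])[0];o=-Rm.T@c["tvec"]
    uv=np.atleast_2d(uv);d=np.c_[(uv[:,0]-c["cx"])/c["fx"],(uv[:,1]-c["cy"])/c["fy"],np.ones(len(uv))]@Rm
    return o+d*((z-o[2])/d[:,2])[:,None]
def proj(n,P):
    c=camera_info(n);K=np.array([[c["fx"],0,c["cx"]],[0,c["fy"],c["cy"]],[0,0,1]])
    return cv2.projectPoints(np.atleast_2d(P).astype(float),c["rvec"],c["tvec"],K,None)[0][:,0]
E
python3 - <<'E'
from h import *
im=camera("top");x0,y0,x1,y1=255,135,395,255
c=cv2.resize(im[y0:y1,x0:x1],None,fx=5.7,fy=5,interpolation=cv2.INTER_CUBIC)
c=cv2.resize(im[y0:y1,x0:x1],None,fx=5,fy=5,interpolation=cv2.INTER_CUBIC)
cv2.imwrite("pics/crop.png",c[:,:,::-1])
hsv=cv2.cvtColor(im,cv2.COLOR_RGB2HSV).astype(int)
roi=np.zeros(im.shape[:2],bool);roi[y0:y1,x0:x1]=1
def big(m,k=1):
    cs=cv2.findContours((m&roi).astype(np.uint8),cv2.RETR_EXTERNAL,cv2.CHAIN_APPROX_NONE)[0]
    return sorted(cs,key=cv2.contourArea)[::-1][:k]
blk=big(hsv[...,2]<70)[0];r=cv2.minAreaRect(blk);print("black",r,ray("top",cv2.boxPoints(r),.05).round(4).tolist())
wh=(hsv[...,2]>150); 
win=np.zeros_like(roi);win[165:225,295:358]=1
cs=big(wh&win);e=cv2.minEnclosingCircle(cs[0]);print("win",e,ray("top",[e[0]],.05))
cy=(hsv[...,1]>60)&(abs(hsv[...,0]-90)<15)
for q in big(cy,2):
    r=cv2.minAreaRect(q);print("cyan",r,ray("top",cv2.boxPoints(r),.056).round(4).tolist(),ray("top",[r[0]],.056))
for p in [(299,175),(352,175)]: print("piv",ray("top",[p],.069))
E
```

```text
black ((324.5, 195.5), (83.0, 107.0), 90.0) [[0.6309, 0.061, 0.05], [0.6325, -0.1939, 0.05], [0.4353, -0.1933, 0.05], [0.4324, 0.0584, 0.05]]
win ((324.64947509765625, 194.83505249023438), 21.00269889831543) [[ 0.53373248 -0.06774015  0.05      ]]
cyan ((326.0521240234375, 193.06492614746094), (13.19267463684082, 31.74903678894043), 88.09085083007812) [[0.5514, -0.0325, 0.056], [0.5545, -0.1072, 0.056], [0.5233, -0.1083, 0.056], [0.5201, -0.0338, 0.056]] [[ 0.53734512 -0.07049473  0.056     ]]
cyan ((351.6147155761719, 229.29428100585938), (14.032470703125, 33.45820236206055), 87.1375961303711) [[0.4667, -0.0907, 0.056], [0.4714, -0.1687, 0.056], [0.4386, -0.1703, 0.056], [0.4338, -0.0925, 0.056]] [[ 0.45262306 -0.1306029   0.056     ]]
piv [[ 0.5778104  -0.00607828  0.069     ]]
piv [[ 0.57874886 -0.12937168  0.069     ]]
```

View pics/crop.png

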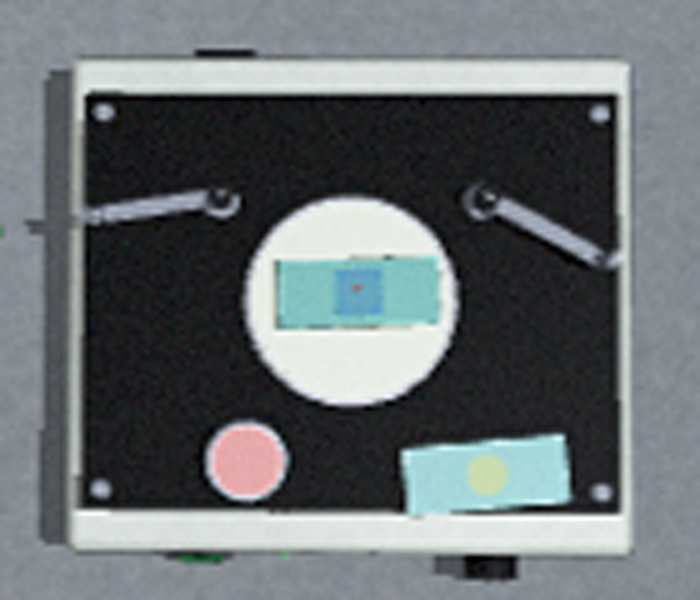

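The crop confirms the target: the greenish slide with the square cover glass, centred at crop (358,292), on the round window. Both clip arms are outward, at about 0.11 rad left and 0.43 rad right. next_slide (yellow spot, no cover) and the dish are in front.

From these measurements:

| Item | Position (m) |
|---|---|
| Left pivot | (0.580, -0.006) |
| Right pivot | (0.580, -0.130) |
| Slide | (0.537, -0.0705) |

I'll use closed fingers and go behind the left arm first.

{"name": "step_arm", "arguments": {"series": [[[-50, -32, 0], 0.15], [[-536, -344, 60], 1.138], [[-536, -344, 60], 1.138], [[-536, -344, 60], 1.138], [[-536, -344, 60], 1.138], [[-536, -344, 60], 1.138], [[-536, -344, 60], 1.138], [[-536, -344, 60], 1.138]], "hand": 0}}

```text
time_s: 1.15
ee_pos: [0.5285, 0.1493, 0.1943]
tool_rot: [-0.0, 0.707, 0.707, 0.0]
contact_force: [0.4, -0.3, 0.4]
grip_width: 0.0112
finger_force: 0.0
```

{"name": "step_arm", "arguments": {"series": [[[-119, 81, 44], 0], [[-119, 81, 44], 0], [[-119, 81, 44], 0], [[-119, 81, 44], 0], [[-119, 81, 44], 0]]}}

```text
time_s: 1.78
ee_pos: [0.6085, 0.0332, 0.1504]
tool_rot: [-0.0, 0.706, 0.708, 0.0]
contact_force: [0.1, 0.9, -0.0]
grip_width: 0.0005
finger_force: 0.0
```

```bash
python3 - <<'E'
from h import *
s=observe();print(s["ee_pos"],s["tool_rot"],s["joint_pos"].round(2),s["grip_width"])
w=camera("wrist");cv2.imwrite("pics/w1.png",w[:,:,::-1])
T=camera_info("wrist")["T_tool_cam"];c=camera_info("wrist")
q=s["tool_rot"];Rt=R.from_quat([q[1],q[2],q[3],q[0]])
for P in ([.580,-.0058,.069],[.580,-.1297,.069],[.537,-.0705,.056]):
    p=np.linalg.inv(T)@np.r_[Rt.inv().apply(np.array(P)-s["ee_pos"]),1];p=p[:3]
    th=np.arctan2(np.hypot(*p[:2]),p[2]);k=325.19*th/np.hypot(*p[:2]);print(280.1+k*p[0],203.5+k*p[1])
E
```

```text
[0.6084545  0.03324006 0.15039428] [-4.76250221e-04  7.06399300e-01  7.07813391e-01  7.17729275e-05] [-0.42  0.49  0.39  1.75 -0.23  0.94  0.07] 0.0005006874753495415
245.8596885255576 264.9808480473114
252.3218435574412 372.8347040369143
204.68948873733459 317.6726252525186
```

View pics/w1.png

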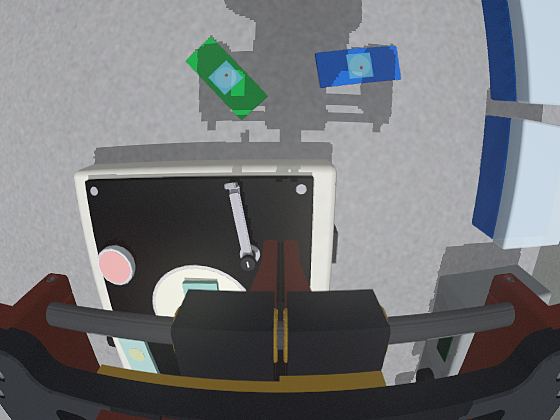

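The wrist view has the left screw head at (248,263), where (246,265) was predicted, so the map is good. The arm runs to (233,186). The closed fingertips, near (280,240), are on its far (+x) side over free plate. Next I'll descend to about 6 mm above the stage.

{"name": "step_arm", "arguments": {"series": [[[0, 0, 50], 0], [[0, 0, 70], 0], [[0, 0, 77], 0], [[0, 0, 77], 0], [[0, 0, 77], 0]]}}

```text
time_s: 2.45
ee_pos: [0.6096, 0.0324, 0.0747]
tool_rot: [0.001, 0.707, 0.708, 0.001]
contact_force: [0.7, -0.5, -0.3]
grip_width: 0.0005
finger_force: 0.0
```

{"name": "step_arm", "arguments": {"series": [[[2, -10, 2], 0], [[4, -18, 2], 0], [[4, -25, 2], 0], [[2, -32, 2], 0], [[-1, -39, 2], 0], [[-6, -43, 2], 0], [[-12, -47, 2], 0], [[-12, -47, 2], 0]]}}

```text
time_s: 3.45
ee_pos: [0.5611, 0.0191, 0.0713]
tool_rot: [-0.0, 0.707, 0.707, -0.0]
contact_force: [0.2, 0.7, -0.6]
grip_width: 0.0006
finger_force: 0.1
```

{"name": "step_arm", "arguments": {"series": [[[-5, -5, 0], 0], [[-11, -11, 0], 0], [[-15, -18, 0], 0], [[-20, -24, 0], 0], [[-24, -24, 0], 0], [[-28, -24, 0], 0], [[-32, -22, 0], 0], [[-32, -22, 0], 0]]}}

```text
time_s: 4.45
ee_pos: [0.5401, -0.0128, 0.0714]
tool_rot: [0.0, 0.707, 0.707, -0.0]
contact_force: [-0.1, 0.2, 0.7]
grip_width: 0.0004
finger_force: 0.2
```

```bash
python3 - <<'E'
from h import *
print(observe()["ee_pos"])
for n in("top","wrist"):
    im=camera(n); c=im[135:255,255:395] if n=="top" else im[150:330,60:340]
    cv2.imwrite(f"pics/{n}2.png",cv2.resize(c,None,fx=2.5 if n=="wrist" else 5,fy=2.5 if n=="wrist" else 5,interpolation=cv2.INTER_CUBIC)[:,:,::-1])
E
```

```text
[ 0.54005587 -0.01279847  0.07135009]
```

View pics/wrist2.png

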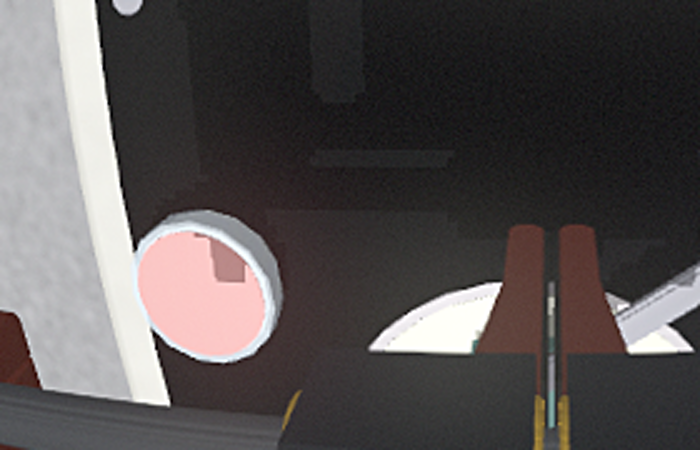

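The wrist crop shows the finger touching the left clip arm at (620,330), with the dish undisturbed. I'll back off, lift, and move behind the right arm, then look from the top.

{"name": "step_arm", "arguments": {"series": [[[8, -5, 0], 0], [[15, -10, -15], 0], [[15, -10, -60], 0], [[-45, 20, -60], 0], [[-100, 45, -60], 0], [[-160, 65, -60], 0], [[-160, 65, -60], 0], [[-160, 65, -60], 0]]}}

```text
time_s: 5.55
ee_pos: [0.6049, -0.1714, 0.1319]
tool_rot: [-0.0, 0.707, 0.707, 0.0]
contact_force: [-0.0, 0.3, 0.0]
grip_width: 0.0009
finger_force: 0.0
```

```bash
python3 - <<'E'
from h import *
print(observe()["ee_pos"])
im=camera("top")[135:255,255:395]
cv2.imwrite("pics/top3.png",cv2.resize(im,None,fx=5,fy=5,interpolation=cv2.INTER_CUBIC)[:,:,::-1])
E
```

```text
[ 0.6049286  -0.17139987  0.1318976 ]
```

View pics/top3.png

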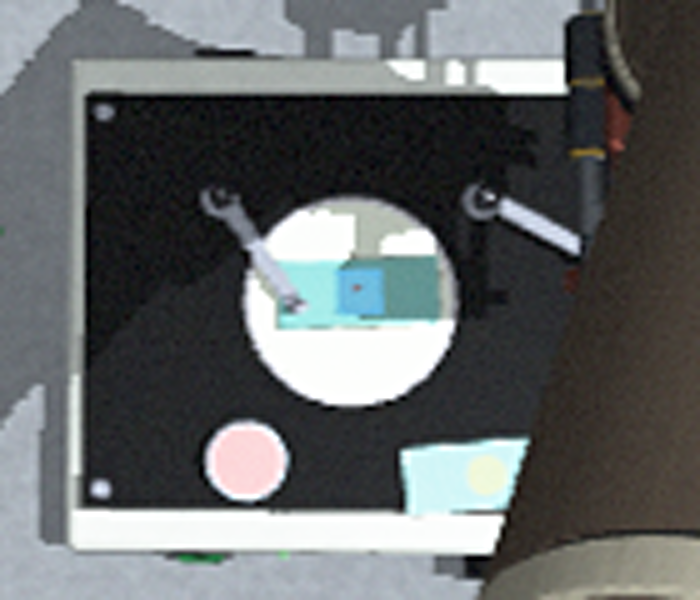

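The left clip is done: its foot is at about (290,295), on bare glass left of the cover (337–383), at θ≈2.2, and the slide hasn't moved. Next is the right clip, by the mirrored path.

{"name": "step_arm", "arguments": {"series": [[[0, 3, 40], 0], [[0, 3, 56], 0], [[0, 3, 60], 0], [[0, 3, 60], 0], [[0, 3, 60], 0]]}}

```text
time_s: 6.22
ee_pos: [0.6087, -0.1721, 0.0725]
tool_rot: [0.001, 0.707, 0.707, 0.0]
contact_force: [0.4, -0.7, 0.6]
grip_width: 0.001
finger_force: 0.0
```

{"name": "step_arm", "arguments": {"series": [[[-1, -10, 0], 0], [[-1, -20, 0], 0], [[1, -28, 0], 0], [[3, -34, 0], 0], [[6, -38, 0], 0], [[10, -42, 0], 0], [[16, -47, 0], 0], [[16, -47, 0], 0]]}}

```text
time_s: 7.22
ee_pos: [0.5606, -0.1552, 0.0713]
tool_rot: [-0.001, 0.706, 0.708, -0.0]
contact_force: [-0.1, -0.5, -0.4]
grip_width: 0.001
finger_force: 0.1
```

{"name": "step_arm", "arguments": {"series": [[[5, -5, 0], 0], [[11, -11, 0], 0], [[15, -18, 0], 0], [[20, -24, 0], 0], [[24, -24, 0], 0], [[28, -23, 0], 0], [[32, -21, 0], 0], [[32, -21, 0], 0]]}}

```text
time_s: 8.22
ee_pos: [0.5402, -0.1233, 0.0712]
tool_rot: [-0.0, 0.706, 0.708, -0.0]
contact_force: [-1.2, -1.0, 1.3]
grip_width: 0.0008
finger_force: 0.2
```

{"name": "step_arm", "arguments": {"series": [[[-8, -5, 0], 0], [[-15, -10, -15], 0], [[-15, -10, -60], 0], [[-15, -70, -110], 0], [[-60, -130, -140], 0], [[-120, -170, -160], 0], [[-120, -170, -160], 0], [[-120, -170, -160], 0]]}}

```text
time_s: 9.22
ee_pos: [0.3684, -0.2473, 0.2335]
tool_rot: [0.002, 0.709, 0.705, 0.001]
contact_force: [0.4, -0.1, -0.5]
grip_width: 0.0005
finger_force: 0.0
```

```bash
python3 - <<'E'
from h import *
print(observe()["ee_pos"])
im=camera("top")
hsv=cv2.cvtColor(im,cv2.COLOR_RGB2HSV).astype(int)
im=im[135:255,255:395]
cv2.imwrite("pics/top4.png",cv2.resize(im,None,fx=5,fy=5,interpolation=cv2.INTER_CUBIC)[:,:,::-1])
E
```

```text
[ 0.36836585 -0.24731815  0.23353149]
```

View pics/top4.png

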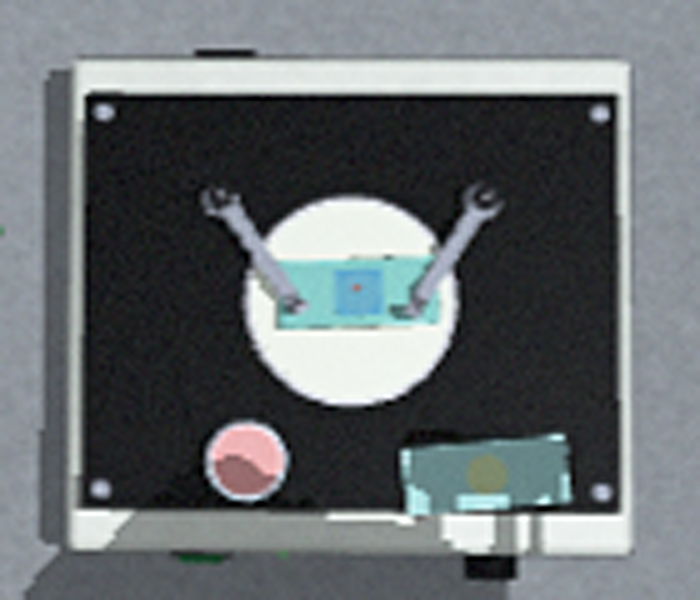

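Both feet rest on bare glass: left at about (290,296), right at about (413,300), each roughly 25–30 mm from the slide's middle. The slide and bystanders haven't moved, and the arm is clear.

```bash
python3 -c "
from rig import *
print(job_done())"
```

```text
the job is handed in; nothing more can be done
None
```

Both clips are pushed round with their feet on the bare glass at their own ends of the slide; the last top view shows the slide and the items on the stage unmoved, and the job is handed in (no verdict was returned).

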